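# Close a sensor housing on its dowels and hold it shut

## Robot

A 7-joint arm with a two-finger parallel gripper is mounted at the origin on the work surface; the furniture and walls round the work are solid. World frame = base frame: x ahead of the robot, y to its left, z up, the work surface at z = 0. Lengths are in m, angles in rad, forces in N, time in s.
With the tool pointing down it reaches from about 0.425 to 0.925 m from the base axis. Payload 6.8 kg.
Tool frame: the origin (TCP) lies midway between the tips of the shut fingers; the grasp point (between the pads) lies 19 mm behind it (bot.grasp_offset is the z of the grasp point in the tool frame, in m); z points along the fingers, y is the line along which they close (so a half turn about z gives the same grasp; the last joint's range is limited). The gripper opens to 88 mm and grips with 3 to 60 N. Pads are 20 mm wide; open, the fingers measure 115 mm over their backs; the gripper's body (75 mm by 178 mm) begins 61 mm behind the grasp point.
Start: joints at [1.076, 0.477, 0.022, 1.555, -0.011, 1.109, -0.083], TCP at [0.255, -0.625, 0.223] pointing down, gripper open.
Joint ranges: [-2.96, 2.96], [-0.34, 2.1], [-1.41, 1.46], [0.24, 2.44], [-1.37, 4.51], [0.17, 1.92], [-2.96, 2.96]. Speed limits (rad/s): [2.39, 2.39, 3.14, 3.14, 3.14, 3.14, 3.14].

## Interface

Orientations are given as a unit quaternion [x, y, z, w].
In Python, from cell import telemetry, imaging, job, bot gives the robot as it stands. The module is installed in compiled form; this text tells all that it offers.
- The arm moves only by the tool apply_moves, never from a script. Its argument "plan" is a list of rows, each an object with "travel": the shift along the tool's x, y, z in mm, a list of three; "rot": the turn, a rotation vector about the tool's x, y, z in degrees, a list of three; "fingers": the opening, from 0 (shut) to 1 (fully open). In form: [{"travel": [tx, ty, tz], "rot": [ax, ay, az], "fingers": fingers}, ...]. A call has exactly 5 rows; each row shifts and turns the commanded pose from where the row before left it, along the tool's axes as they then stand; what a row does not reach is not made up. A row lasts 1/12 s, in which the tool goes at most 41.7 mm and 7.16 degrees, less where a joint would pass 70% of its speed; a pose out of reach is approached as far as the arm can. A call is refused whole if a number of a shift passes 41.7 or a number of a turn 7.16, either way. A call with a gripper value outside its range is refused whole. The fingers move at their own pace and stop on an object; "grip_force" is the grip in N (left out, the last holds). Time passes only in rows, so rows that do not move let the fingers close, or fill a call up. It gives the time, the measured TCP pose, the force, the opening and the grip force at its end, in the units of the state.
- telemetry.state(): the state, without advancing time (a new reading comes with each control period).
- imaging.snapshot(name): name is "scene" or "top" or "wrist"; returns a dict with "image" (420x560x3 uint8, red, green, blue), "vfov" (degrees; the focal length in pixels is half the picture's height over the tangent of half this angle, whatever the lens; pixels are square), "cx", "cy" (the principal point, pixels), "k1" (the pictures are not rectified: a ray, as slopes to the right and down, at radius r is drawn at 1 + k1 r^2 times it, then the intrinsics apply), "world_to_cam" (4x4, takes a point from world to camera coordinates). Camera axes: x right, y down, z forward; pixel columns grow to the right and rows downward; lengths in m; the calibration is good to about 2 mm. A picture is of the moment at which its call begins. There is no depth.
- job.close_job(): hands the job in; it is judged then, once.
The state is a dict: "time": time; "joints": joint angles; "joint_velocities": joint speeds; "joint_torque": joint torques, N m; "tool_pos": TCP position; "tcp_rot": TCP orientation; "contact_force": force on the tool from outside, world axes, zero at the start; "wrist_torque": the same for the moment, N m; "width": finger opening in m; "grasp_force": force on a finger pad.
Only numpy, scipy, OpenCV 4.12 (cv2) and the standard library are available. Lean on these libraries where they do the work, as an engineer would, in place of code of your own. Each camera call takes 0.05 s, during which the arm holds its last target. There are 200 camera calls.

## Task

Swing the blue dust cover of the assembly nest up and back by its black bar until it leans on its open stop, lowering it gently the last part instead of letting it drop. Then fit the loose white upper housing half, panel side up, onto the two dowels of the grey lower half in the nest, and press it down against the springy orange gasket until the two halves meet all round. Finish while still holding it pressed shut: do not let go; leave the vial, the eraser and the worm model where they are and do not ram the housing.

Things in the scene. Friction and masses are not known exactly. Their poses are not given: they have to be found in the camera images.
- cover (a joint): hinge of the blue dust cover (98 x 76 x 4 mm plate, 0.15 kg): 0 rad = closed and level (the start), grows as its front edge swings up and back; open stop at 2.1 rad (30 degrees past upright). The hinge is nearly free: short of upright the cover falls shut, past upright it falls back onto the stop and then stays there.
- cover_bar (a point): middle of the cover's black round grip bar: 10 mm diameter, parallel to the hinge, 54 mm clear between the two side arms that carry it, 37 mm clear between the bar and the cover plate's front edge. It lies 142 mm from the hinge axis and moves with the cover. Its y axis lies along the bar; its x axis points from the bar to the hinge.
- cover_hinge (a point): middle of the cover's hinge axis, fixed to the nest, 52 mm above the desk, 56 mm behind the nest's centre. Axes of the nest: x points from the bar side to the hinge side, y along the hinge, z up.
- lower_rim (a point): centre of the top rim of the grey lower housing half (84 mm along x, 58 mm along y, open on top, green board inside), 32 mm above the desk, fixed in the nest; axes of the nest (see cover_hinge). Two upright steel dowels, 8 mm diameter, stand at x = -32 and +32 mm and rise 13 mm above the rim, the last 3 mm tapered.
- gasket (a joint): how far the orange gasket frame is pushed down: 0 = free, standing 4 mm proud of the rim, 0.004 m = level with the rim. It pushes back with 3 N at first and 9 N when level; unless held down it lifts the upper half 4 mm off the rim.
- upper_centre (a point): centre, half-way up, of the loose white upper housing half: 84 mm along its x, 58 mm along its y, 30 mm tall, about 0.12 kg, with a grey panel with a dark window on top. It lies panel side up on the desk; its z axis points up. Two blind holes in its underside, 9.6 mm wide and 16 mm deep with 1.5 mm lead-in, are at x = -32 and +32 mm. It fits either way round.
- upper_face (a point): centre of the flat underside of the upper half (15 mm below upper_centre), the face that meets the rim of the lower half; same axes.
- upper_half: the same upper housing half; its origin is at upper_face.
- lower_half: the lower housing half with its gasket; origin 24 mm below lower_rim. It sits on the nest's aluminium board (126 x 104 mm, top 8 mm above the desk) with posts 10 mm thick at the corners: y = +-44 mm, x = +56 mm (58 mm high) and x = -40 mm (47 mm high). Its long sides are free between the posts.
- vial: bystander: small glass vial with a blue cap, 27 mm across, 62 mm tall, standing; origin at its base.
- worm: bystander: brown model of an earthworm, 24 x 54 x 6 mm, lying; origin at its underside.
- rubber_eraser: bystander: eraser in a blue sleeve, 19 x 44 x 12 mm, lying; origin at its underside.
Things that resemble listed ones, but are neither listed nor needed, are in the scene too. Of the things that look like the upper_half, the larger one is meant.

How it is judged:
On the way, in this order (a step that is already met when the one before it is completed fails the run):
1. the dust cover rests on its open stop (value of joint cover above 2.03 rad and velocity of joint cover below 0.3 rad/s), for 0.2 s.
2. the upper half is level over the lower half with the dowels in its holes (horizontal distance between upper_face and lower_rim below 0.003 m and angle between the x axis of upper_face and the x axis of lower_rim, either way round below 0.08 rad and angle between upper_face's own z axis and vertical below 0.1 rad and z of upper_face in the frame of lower_rim below 0.009 m), for 0.1 s.
At the end, for the whole second after the job is handed in: Cover on its open stop (over 2.03 rad). Upper half on both dowels: centred to 3 mm, turned under 0.08 rad, level to 0.035 rad, underside within 1.5 mm of the rim, gasket pushed down over 2.5 mm. Fingers still on it (over 3 N), halves pressed together by over 5 N, at rest (value of joint cover above 2.03 rad and horizontal distance between upper_face and lower_rim below 0.003 m and angle between the x axis of upper_face and the x axis of lower_rim, either way round below 0.08 rad and angle between upper_face's own z axis and vertical below 0.035 rad and z of upper_face in the frame of lower_rim below 0.0015 m and value of joint gasket above 0.0025 m and contact force between upper_half and lower_half above 5 N and contact force between the fingers and upper_half above 3 N and linear speed of upper_half below 0.01 m/s); the arm keeps its last pose, push and grip.
It fails at once if the cover drops onto its stop (faster than 1.8 rad/s in the last 0.35 rad) (value of joint cover above 1.75 rad and velocity of joint cover above 1.8 rad/s).
It fails at once if the halves are rammed together with more than 60 N (contact force between upper_half and lower_half above 60 N).
It fails at once if the vial is shifted by more than 30 mm (distance of vial from where it was at the start of the episode above 0.03 m).
It fails at once if the worm model is shifted by more than 30 mm (distance of worm from where it was at the start of the episode above 0.03 m).
It fails at once if the eraser is shifted by more than 30 mm (distance of rubber_eraser from where it was at the start of the episode above 0.03 m).
It also fails if it takes over 67 s, if anything falls off the work surface, if the arm or the gripper's body presses on something with over 40 N, if the wrist force passes 120 N, or if a joint passes its speed limit or range.

## Working session

There is one attempt and no reset: what is moved stays moved. The work goes in short steps, Python scripts to look and compute and a tool call to move; the robot and the scene stay as the last step left them, time stands still between calls to the robot, and variables do not carry over. Pictures are saved under pics/ and viewed, at most 10 in all, crops included, and the job is handed in when it is done.

Besides the shell and the picture viewer there is one more tool, called after ">>>" by a JSON object that holds its "name" and its "arguments", one argument or row to a line. apply_moves: Moves the arm, as the interface text tells. Its arguments: {"type":"object","properties":{"plan":{"type":"array","items":{"type":"object","properties":{"travel":{"type":"array","items":{"type":"number"}},"rot":{"type":"array","items":{"type":"number"}},"fingers":{"type":"number"}}}},"grip_force":{"type":"number"}},"required":["plan"]}

```bash
mkdir -p pics; python3 - <<'E'
from cell import telemetry, imaging, job, bot
import cv2,pickle
d={}
for n in("scene","top"):
    s=imaging.snapshot(n);d[n]=s;cv2.imwrite(f"pics/{n}0.png",s["image"][:,:,::-1]);print(n,s["vfov"],s["cx"],s["cy"],s["k1"],s["world_to_cam"].round(3).tolist())
pickle.dump(d,open("d0.pkl","wb"))
print(telemetry.state(),bot.grasp_offset)
E
```

```text
scene 42.034429054559595 285.0899160991827 218.43087404702757 0.007868441725358994 [[0.67, -0.742, -0.023, -0.436], [-0.361, -0.299, -0.883, 0.159], [0.648, 0.6, -0.469, 0.907], [0.0, 0.0, 0.0, 1.0]]
top 57.31075656708674 277.29337256636177 206.45119165444592 -0.018947240070604592 [[0.024, -0.999, -0.026, -0.154], [-0.995, -0.021, -0.102, 0.488], [0.102, 0.028, -0.994, 0.862], [0.0, 0.0, 0.0, 1.0]]
{'time': 0.1, 'joints': array([ 1.07591627,  0.47769307,  0.02235052,  1.5563412 , -0.01150371,
        1.10935305, -0.08313367]), 'joint_velocities': array([ 0.00217365, -0.00273108,  0.0010293 , -0.00066272,  0.00041183,
        0.00070025,  0.00115315]), 'joint_torque': array([ 4.17553150e-03, -5.84092391e+01,  1.54015414e+00, -2.73314703e+01,
       -5.41645288e-02,  1.30977077e-02,  6.70856011e-06]), 'tool_pos': array([ 0.25438911, -0.62462506,  0.22180027]), 'tcp_rot': array([ 9.81360146e-01,  1.92175882e-01, -2.19093070e-04, -8.03890356e-04]), 'contact_force': array([ 0.25031065,  0.04394954, -0.27626466]), 'wrist_torque': array([0.02078694, 0.01292012, 0.06798563]), 'grasp_force': 0.0, 'width': 0.08750653849970635} -0.0187
```

View pics/top0.png

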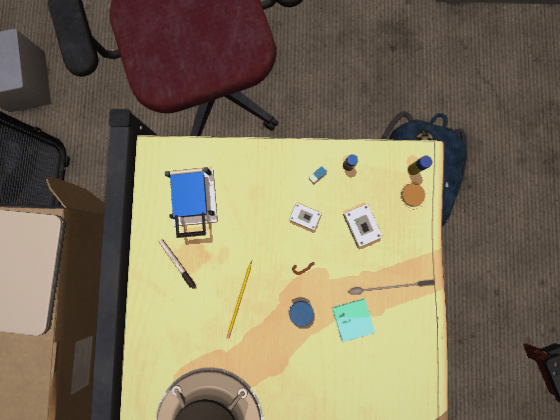

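View pics/scene0.png

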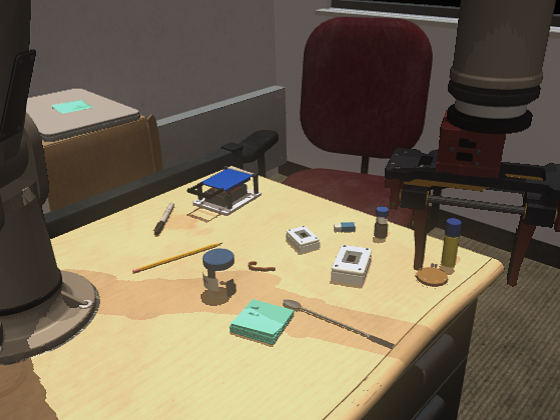

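The top view shows the nest with its blue cover at about (190,195), the black bar at about (190,235) towards the robot, and the larger white upper half at about (363,226). The small decoy is at (306,216), the eraser at (317,175), the vial at (350,162) and the worm at (303,268).

```bash
cat > h.py <<'E'
import numpy as np, cv2
def ray(s,u,v):
    f=210/np.tan(np.radians(s["vfov"]/2)); d=np.array([(u-s["cx"])/f,(v-s["cy"])/f]); x=d.copy()
    for _ in range(10): x=d/(1+s["k1"]*(x@x))
    W=s["world_to_cam"];R=W[:3,:3]; return -R.T@W[:3,3], R.T@np.array([*x,1])
def onz(s,u,v,z):
    c,d=ray(s,u,v); return c+d*(z-c[2])/d[2]
def proj(s,p):
    f=210/np.tan(np.radians(s["vfov"]/2)); q=s["world_to_cam"]@np.array([*p,1]); x=q[:2]/q[2]; x=x*(1+s["k1"]*(x@x)); return x*f+[s["cx"],s["cy"]]
def two(s1,p1,s2,p2):
    c1,d1=ray(s1,*p1);c2,d2=ray(s2,*p2); t=np.linalg.lstsq(np.c_[d1,-d2],c2-c1,rcond=None)[0]
    a,b=c1+d1*t[0],c2+d2*t[1]; return (a+b)/2,np.linalg.norm(a-b)
def biggest(m):
    c=cv2.findContours(m.astype(np.uint8),cv2.RETR_EXTERNAL,cv2.CHAIN_APPROX_NONE)[0]; return max(c,key=cv2.contourArea)
E
python3 - <<'E'
from h import *
import pickle
d=pickle.load(open("d0.pkl","rb"));s=d["top"]
hsv=cv2.cvtColor(s["image"],cv2.COLOR_RGB2HSV)
def rect(m,z,x0,y0,n):
    c=biggest(m); p=np.array([onz(s,*(q[0]+[x0,y0]),z)[:2] for q in c],np.float32)
    r=cv2.minAreaRect(p*1000); print(n,r); print(cv2.boxPoints(r).round(1).tolist())
H=hsv[160:240,160:225]; rect((H[...,0]>100)&(H[...,0]<125)&(H[...,1]>150)&(H[...,2]>90),.054,160,160,"cover")
H=hsv[195:255,335:390]; m=(H[...,1]<40)&(H[...,2]>170); rect(m,.03,335,195,"upper")
print(m.sum())
im=s["image"]
a=cv2.resize(im[155:250,155:225],None,fx=6,fy=6,interpolation=cv2.INTER_CUBIC)
b=cv2.resize(im[195:255,335:390],None,fx=6,fy=6,interpolation=cv2.INTER_CUBIC)
o=np.zeros((570,760,3),np.uint8);o[:570,:420]=a;o[:360,425:425+330]=b
cv2.imwrite("pics/c1.png",o[:,:,::-1])
E
```

```text
cover ((511.7386169433594, 58.0797119140625), (94.914306640625, 75.34423065185547), 6.967773914337158)
[[460.1000061035156, 89.69999694824219], [469.20001220703125, 14.899999618530273], [563.4000244140625, 26.399999618530273], [554.2999877929688, 101.19999694824219]]
upper ((453.210693359375, -337.5219421386719), (81.99203491210938, 57.25019836425781), 24.464941024780273)
[[404.0, -328.3999938964844], [427.79998779296875, -380.6000061035156], [502.3999938964844, -346.6000061035156], [478.70001220703125, -294.5]]
675
```

View pics/c1.png

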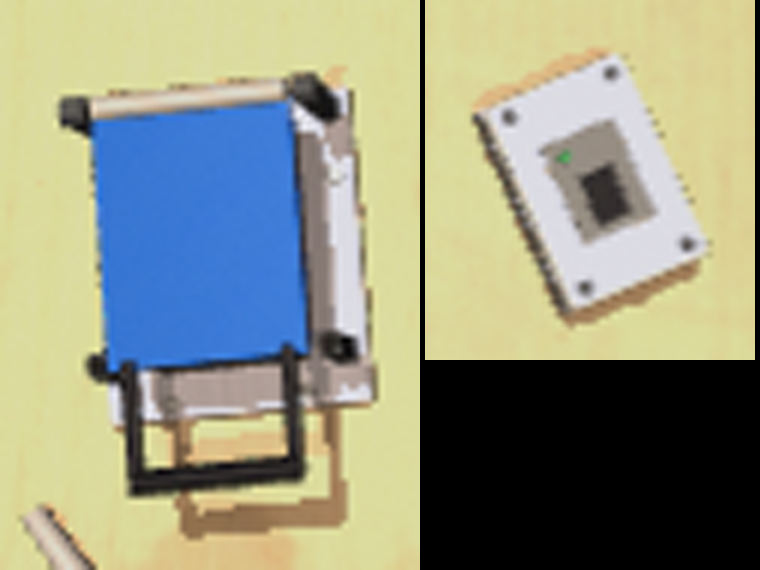

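The crop shows the cover plate measuring 95 x 75 mm, which agrees with the 98 x 76 given. The bar ends are at about (177,236) and (205,233). The white half measures 82 x 57 mm with its panel up. I'll check the bar and hinge heights with two views, and start the arc towards the bar.

```bash
python3 - <<'E'
from h import *
import pickle
d=pickle.load(open("d0.pkl","rb"));s=d["top"];g=d["scene"]
for n,p,z in(("barL",(177,236.2),.052),("barR",(205,233),.052),("hinge",(186.7,171.5),.055)): print(n,onz(s,*p,z).round(4))
u=np.array([.9926,.1213]);v=np.array([-u[1],u[0]]);hg=np.array([.5625,.0643])
for n,p in(("bar",hg-142*u/1e3),("hinge",hg)): print(n,p,proj(s,[*p,.052]),proj(g,[*p,.052]))
for p in((.4532,-.3375),):print(proj(s,[*p,.03]),proj(g,[*p,.03]))
hs=cv2.cvtColor(g["image"],cv2.COLOR_RGB2HSV)
H=hs[150:215,180:270];c=biggest((H[...,0]>100)&(H[...,0]<125)&(H[...,1]>150)&(H[...,2]>60));m=cv2.moments(c)
pc=(m["m10"]/m["m00"]+180,m["m01"]/m["m00"]+150)
q=hg-51*u/1e3;print("cover centre scene",pc,"expected",proj(g,[*q,.054]),"two",two(s,proj(s,[*q,.054]),g,pc))
E
```

```text
barL [0.4168 0.0785 0.052 ]
barR [0.4254 0.016  0.052 ]
hinge [0.5627 0.063  0.055 ]
bar [0.4215508 0.0470754] [191.07298306 234.3839283 ] [197.55115997 193.99841988]
hinge [0.5625 0.0643] [186.45161959 171.81689186] [239.20451824 172.0919943 ]
[362.9974822  224.63142563] [350.25487833 257.36025026]
cover centre scene (226.07845152449468, 178.8098663926002) expected [224.96123392 178.74689046] two (array([0.51282145, 0.05728655, 0.05377774]), np.float64(0.0025379467430176536))
```

>>> {"name": "apply_moves", "arguments": {
  "plan": [
    {"travel":[36,-11,0],"rot":[0,0,-3.7],"fingers":1},
    {"travel":[37,-12,0],"rot":[0,0,-3.7],"fingers":1},
    {"travel":[37,-12,0],"rot":[0,0,-3.7],"fingers":1},
    {"travel":[37,-12,0],"rot":[0,0,-3.7],"fingers":1},
    {"travel":[37,-12,0],"rot":[0,0,-3.7],"fingers":1}
  ]
}}

```text
time: 0.52
tool_pos: [0.386, -0.4819, 0.2222]
tcp_rot: [0.937, 0.349, -0.0, -0.0]
contact_force: [-0.3, -0.2, 0.6]
width: 0.0876
grasp_force: 0.0
```

>>> {"name": "apply_moves", "arguments": {
  "plan": [
    {"travel":[37,-12,0],"rot":[0,0,-3.7],"fingers":0.6},
    {"travel":[37,-12,0],"rot":[0,0,-3.7],"fingers":0.6},
    {"travel":[37,-12,0],"rot":[0,0,-3.7],"fingers":0.6},
    {"travel":[37,-12,0],"rot":[0,0,-3.7],"fingers":0.6},
    {"travel":[37,-12,0],"rot":[0,0,-3.7],"fingers":0.6}
  ]
}}

```text
time: 0.93
tool_pos: [0.4641, -0.3046, 0.2224]
tcp_rot: [0.869, 0.495, -0.0, -0.0]
contact_force: [0.8, -0.4, -0.1]
width: 0.0578
grasp_force: 0.0
```

>>> {"name": "apply_moves", "arguments": {
  "plan": [
    {"travel":[37,-8,0],"rot":[0,0,-3.7],"fingers":0.4},
    {"travel":[37,-8,0],"rot":[0,0,-3.7],"fingers":0.4},
    {"travel":[37,-8,0],"rot":[0,0,-3.7],"fingers":0.4},
    {"travel":[37,-8,0],"rot":[0,0,-3.7],"fingers":0.4},
    {"travel":[37,-8,0],"rot":[0,0,-3.7],"fingers":0.4}
  ]
}}

```text
time: 1.35
tool_pos: [0.5004, -0.1199, 0.2225]
tcp_rot: [0.778, 0.628, 0.0, -0.0]
contact_force: [0.6, 0.0, -0.3]
width: 0.0352
grasp_force: 0.0
```

Both views agree that the bar is at about (0.421, 0.047, 0.052), the hinge at (0.5625, 0.064) and the nest yaw is 7°.

>>> {"name": "apply_moves", "arguments": {
  "plan": [
    {"travel":[32,-18,0],"rot":[0,0,-3.85],"fingers":0.4},
    {"travel":[32,-18,0],"rot":[0,0,-3.85],"fingers":0.4},
    {"travel":[32,-18,0],"rot":[0,0,-3.85],"fingers":0.4},
    {"travel":[32,-18,0],"rot":[0,0,-3.85],"fingers":0.4},
    {"travel":[32,-18,0],"rot":[0,0,-3.85],"fingers":0.4}
  ],
  "grip_force": 4
}}

```text
time: 1.77
tool_pos: [0.4229, 0.0459, 0.2225]
tcp_rot: [0.662, 0.75, -0.0, -0.0]
contact_force: [0.2, 0.4, 0.6]
width: 0.0353
grasp_force: 0.0
```

>>> {"name": "apply_moves", "arguments": {
  "plan": [
    {"travel":[0,0,20],"rot":[0,0,0],"fingers":0.4},
    {"travel":[0,0,20],"rot":[0,0,0],"fingers":0.4},
    {"travel":[0,0,20],"rot":[0,0,0],"fingers":0.4},
    {"travel":[0,0,20],"rot":[0,0,0],"fingers":0.4},
    {"travel":[0,0,20],"rot":[0,0,0],"fingers":0.4}
  ]
}}

```text
time: 2.18
tool_pos: [0.4236, 0.0442, 0.1217]
tcp_rot: [0.663, 0.748, -0.0, 0.0]
contact_force: [0.1, 0.1, -0.7]
width: 0.0353
grasp_force: 0.0
```

>>> {"name": "apply_moves", "arguments": {
  "plan": [
    {"travel":[2,-2,18],"rot":[0,0,0],"fingers":0.4},
    {"travel":[0,0,18],"rot":[0,0,0],"fingers":0.4},
    {"travel":[0,0,18],"rot":[0,0,0],"fingers":0.4},
    {"travel":[0,0,18],"rot":[0,0,0],"fingers":0.4},
    {"travel":[0,0,16],"rot":[0,0,0],"fingers":0.4}
  ]
}}

```text
time: 2.6
tool_pos: [0.4212, 0.0459, 0.0335]
tcp_rot: [0.663, 0.748, -0.0, -0.0]
contact_force: [0.5, -0.1, -0.0]
width: 0.0352
grasp_force: 0.0
```

```bash
python3 - <<'E'
from cell import imaging,telemetry
import cv2,numpy as np
a=imaging.snapshot("top")["image"][120:270,130:290];b=imaging.snapshot("scene")["image"][110:260,130:290]
cv2.imwrite("pics/g1.png",cv2.resize(np.hstack([a,b]),None,fx=2.5,fy=2.5)[:,:,::-1])
s=telemetry.state();print(s["tool_pos"],s["contact_force"])
E
```

```text
[0.41976484 0.04573007 0.03279992] [-0.51757517 -0.26579622  0.78154459]
```

View pics/g1.png

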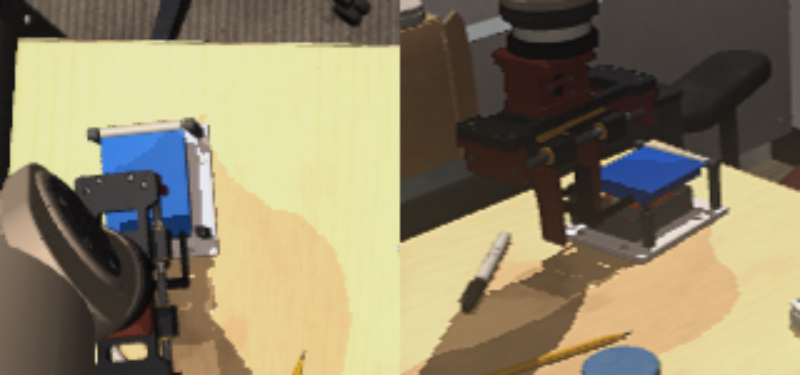

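In both views the gripper straddles the bar, with one finger in the gap between bar and plate (about (570,215) in the right half). Closing.

>>> {"name": "apply_moves", "arguments": {
  "plan": [
    {"travel":[0,0,0],"rot":[0,0,0],"fingers":0},
    {"travel":[0,0,0],"rot":[0,0,0],"fingers":0},
    {"travel":[0,0,0],"rot":[0,0,0],"fingers":0},
    {"travel":[0,0,0],"rot":[0,0,0],"fingers":0},
    {"travel":[0,0,0],"rot":[0,0,0],"fingers":0}
  ],
  "grip_force": 6
}}

```text
time: 3.12
tool_pos: [0.424, 0.0463, 0.0358]
tcp_rot: [0.663, 0.748, 0.002, 0.001]
contact_force: [4.3, 0.3, 0.1]
width: 0.0098
grasp_force: 6.0
```

>>> {"name": "apply_moves", "arguments": {
  "plan": [
    {"travel":[0,0.7,-14.2],"rot":[0,0,0],"fingers":0},
    {"travel":[0,2.1,-14.0],"rot":[0,0,0],"fingers":0},
    {"travel":[0,3.5,-13.7],"rot":[0,0,0],"fingers":0},
    {"travel":[0,4.9,-13.3],"rot":[0,0,0],"fingers":0},
    {"travel":[0,6.2,-12.8],"rot":[0,0,0],"fingers":0}
  ]
}}

```text
time: 3.53
tool_pos: [0.4431, 0.0487, 0.1049]
tcp_rot: [0.663, 0.748, 0.004, 0.003]
contact_force: [12.3, -0.2, -8.3]
width: 0.0103
grasp_force: 6.0
```

>>> {"name": "apply_moves", "arguments": {
  "plan": [
    {"travel":[0,9.5,-10.6],"rot":[0,0,0],"fingers":0},
    {"travel":[0,9.6,-11.0],"rot":[0,0,0],"fingers":0},
    {"travel":[0,9.7,-10.4],"rot":[0,0,0],"fingers":0},
    {"travel":[0,10.7,-9.4],"rot":[0,0,0],"fingers":0},
    {"travel":[0,11.5,-8.3],"rot":[0,0,0],"fingers":0}
  ]
}}

```text
time: 3.95
tool_pos: [0.4885, 0.054, 0.1532]
tcp_rot: [0.663, 0.748, -0.001, -0.0]
contact_force: [-0.9, -0.6, 1.3]
width: 0.0099
grasp_force: 6.0
```

>>> {"name": "apply_moves", "arguments": {
  "plan": [
    {"travel":[0,12.3,-7.1],"rot":[0,0,0],"fingers":0},
    {"travel":[0,12.9,-5.8],"rot":[0,0,0],"fingers":0},
    {"travel":[0,13.5,-4.5],"rot":[0,0,0],"fingers":0},
    {"travel":[0,13.8,-3.1],"rot":[0,0,0],"fingers":0},
    {"travel":[0,14.1,-1.7],"rot":[0,0,0],"fingers":0}
  ]
}}

```text
time: 4.37
tool_pos: [0.5559, 0.062, 0.1753]
tcp_rot: [0.663, 0.748, -0.0, 0.0]
contact_force: [-0.8, 0.1, -0.6]
width: 0.0098
grasp_force: 6.0
```

>>> {"name": "apply_moves", "arguments": {
  "plan": [
    {"travel":[0,14.2,-0.3],"rot":[0,0,0],"fingers":0},
    {"travel":[0,10,0.6],"rot":[0,0,0],"fingers":0},
    {"travel":[0,7,0.9],"rot":[0,0,0],"fingers":0},
    {"travel":[0,7,1.1],"rot":[0,0,0],"fingers":0},
    {"travel":[0,7,1.4],"rot":[0,0,0],"fingers":0}
  ]
}}

```text
time: 4.78
tool_pos: [0.6005, 0.0675, 0.1706]
tcp_rot: [0.663, 0.748, -0.0, -0.0]
contact_force: [-0.4, -0.5, -0.6]
width: 0.0094
grasp_force: 6.0
```

>>> {"name": "apply_moves", "arguments": {
  "plan": [
    {"travel":[0,4.6,1.4],"rot":[0,0,0],"fingers":0},
    {"travel":[0,4.5,1.5],"rot":[0,0,0],"fingers":0},
    {"travel":[0,4.5,1.7],"rot":[0,0,0],"fingers":0},
    {"travel":[0,4.4,1.8],"rot":[0,0,0],"fingers":0},
    {"travel":[0,4.4,1.9],"rot":[0,0,0],"fingers":0}
  ]
}}

```text
time: 5.2
tool_pos: [0.623, 0.0703, 0.1623]
tcp_rot: [0.663, 0.748, -0.0, -0.0]
contact_force: [0.4, -0.4, -0.2]
width: 0.0096
grasp_force: 6.0
```

>>> {"name": "apply_moves", "arguments": {
  "plan": [
    {"travel":[0,4.3,2.1],"rot":[0,0,0],"fingers":0},
    {"travel":[0,4.2,2.2],"rot":[0,0,0],"fingers":0},
    {"travel":[0,4.0,2.2],"rot":[0,0,0],"fingers":0},
    {"travel":[0,1,0.6],"rot":[0,0,0],"fingers":0},
    {"travel":[0,0,0],"rot":[0,0,0],"fingers":0}
  ]
}}

```text
time: 5.62
tool_pos: [0.6362, 0.072, 0.1554]
tcp_rot: [0.663, 0.748, -0.0, -0.0]
contact_force: [-0.1, -0.4, 0.3]
width: 0.0097
grasp_force: 6.0
```

>>> {"name": "apply_moves", "arguments": {
  "plan": [
    {"travel":[0,1.3,0.8],"rot":[0,0,0],"fingers":0},
    {"travel":[0,1.3,0.8],"rot":[0,0,0],"fingers":0},
    {"travel":[0,0,0],"rot":[0,0,0],"fingers":0},
    {"travel":[0,0,0],"rot":[0,0,0],"fingers":0},
    {"travel":[0,0,0],"rot":[0,0,0],"fingers":0}
  ]
}}

```text
time: 6.03
tool_pos: [0.6363, 0.0722, 0.1537]
tcp_rot: [0.663, 0.749, -0.002, -0.001]
contact_force: [-8.6, -2.1, 6.7]
width: 0.0096
grasp_force: 6.0
```

The reaction force shows the cover is on its stop. Releasing and retreating upward.

>>> {"name": "apply_moves", "arguments": {
  "plan": [
    {"travel":[0,-1.5,-1],"rot":[0,0,0],"fingers":0.3},
    {"travel":[0,0,0],"rot":[0,0,0],"fingers":0.35},
    {"travel":[0,0,0],"rot":[0,0,0],"fingers":0.35},
    {"travel":[0,0,0],"rot":[0,0,0],"fingers":0.35},
    {"travel":[0,0,0],"rot":[0,0,0],"fingers":0.35}
  ]
}}

```text
time: 6.45
tool_pos: [0.6375, 0.0723, 0.1549]
tcp_rot: [0.663, 0.748, 0.0, 0.0]
contact_force: [-0.3, -0.0, -0.4]
width: 0.0306
grasp_force: 0.0
```

>>> {"name": "apply_moves", "arguments": {
  "plan": [
    {"travel":[0,0,-12],"rot":[0,0,0],"fingers":0.35},
    {"travel":[0,0,-15],"rot":[0,0,0],"fingers":0.35},
    {"travel":[0,0,-20],"rot":[0,0,0],"fingers":0.35},
    {"travel":[0,0,-20],"rot":[0,0,0],"fingers":0.35},
    {"travel":[0,0,-20],"rot":[0,0,0],"fingers":0.35}
  ]
}}

```text
time: 6.87
tool_pos: [0.6374, 0.0723, 0.2437]
tcp_rot: [0.663, 0.748, 0.0, 0.0]
contact_force: [0.7, -0.5, 0.4]
width: 0.0304
grasp_force: 0.0
```

```bash
python3 - <<'E'
from cell import telemetry
s=telemetry.state();print(s["tool_pos"],s["tcp_rot"],s["joints"],s["contact_force"])
p=s["tool_pos"];t=.4532,-.3375
print(np.hypot(*p[:2]) if 0 else (p[0]**2+p[1]**2)**.5)
E
```

```text
[0.63737327 0.07230932 0.24369877] [6.63148656e-01 7.48487632e-01 3.27701046e-04 1.31093329e-04] [ 0.16606229  0.45397795 -0.51958588  1.58954551  0.23953286  1.1613562
 -0.28478265] [ 0.72213388 -0.50443938  0.37106195]
0.6414618601271681
```

```bash
cat >> h.py <<'E'
def rows(p,psi,t,psit,n):
    """world straight line, tool down; p,t mm; psi deg"""
    D=(np.array(t)-p)/n; a=(psi-psit)/n; out=[]
    for i in range(n):
        y=np.radians(psi-a*i); c,s=np.cos(y),np.sin(y)
        out.append([round(c*D[0]+s*D[1],1),round(s*D[0]-c*D[1],1),round(-D[2],1)])
    print("rotz",round(a,2)); print(*out,sep="\n")
E
python3 -c "
from h import *
rows([637.4,72.3,243.7],96.9,[453.2,-337.5,143.7],24.5,15)"
```

```text
rotz 4.83
[np.float64(-25.6), np.float64(-15.5), np.float64(6.7)]
[np.float64(-26.9), np.float64(-13.3), np.float64(6.7)]
[np.float64(-27.9), np.float64(-11.0), np.float64(6.7)]
[np.float64(-28.7), np.float64(-8.6), np.float64(6.7)]
[np.float64(-29.3), np.float64(-6.1), np.float64(6.7)]
[np.float64(-29.7), np.float64(-3.6), np.float64(6.7)]
[np.float64(-29.9), np.float64(-1.1), np.float64(6.7)]
[np.float64(-29.9), np.float64(1.4), np.float64(6.7)]
[np.float64(-29.7), np.float64(3.9), np.float64(6.7)]
[np.float64(-29.3), np.float64(6.4), np.float64(6.7)]
[np.float64(-28.6), np.float64(8.8), np.float64(6.7)]
[np.float64(-27.8), np.float64(11.2), np.float64(6.7)]
[np.float64(-26.7), np.float64(13.5), np.float64(6.7)]
[np.float64(-25.5), np.float64(15.7), np.float64(6.7)]
[np.float64(-24.1), np.float64(17.8), np.float64(6.7)]
```

>>> {"name": "apply_moves", "arguments": {
  "plan": [
    {"travel":[-25.6,-15.5,0],"rot":[0,0,4.83],"fingers":0.35},
    {"travel":[-26.9,-13.3,0],"rot":[0,0,4.83],"fingers":0.35},
    {"travel":[-27.9,-11,0],"rot":[0,0,4.83],"fingers":0.6},
    {"travel":[-28.7,-8.6,0],"rot":[0,0,4.83],"fingers":1},
    {"travel":[-29.3,-6.1,0],"rot":[0,0,4.83],"fingers":1}
  ]
}}

```text
time: 7.28
tool_pos: [0.5753, -0.0655, 0.243]
tcp_rot: [0.806, 0.592, 0.001, 0.0]
contact_force: [-0.2, 0.2, -0.3]
width: 0.0476
grasp_force: 0.0
```

>>> {"name": "apply_moves", "arguments": {
  "plan": [
    {"travel":[-29.7,-3.6,10],"rot":[0,0,4.83],"fingers":1},
    {"travel":[-29.9,-1.1,10],"rot":[0,0,4.83],"fingers":1},
    {"travel":[-29.9,1.4,10],"rot":[0,0,4.83],"fingers":1},
    {"travel":[-29.7,3.9,10],"rot":[0,0,4.83],"fingers":1},
    {"travel":[-29.3,6.4,10],"rot":[0,0,4.83],"fingers":1}
  ]
}}

```text
time: 7.7
tool_pos: [0.5141, -0.2022, 0.1926]
tcp_rot: [0.912, 0.41, 0.001, 0.0]
contact_force: [-0.8, -0.2, 0.4]
width: 0.0808
grasp_force: 0.0
```

>>> {"name": "apply_moves", "arguments": {
  "plan": [
    {"travel":[-28.6,8.8,0],"rot":[0,0,4.83],"fingers":1},
    {"travel":[-27.8,11.2,0],"rot":[0,0,4.83],"fingers":1},
    {"travel":[-26.7,13.5,0],"rot":[0,0,4.83],"fingers":1},
    {"travel":[-25.5,15.7,0],"rot":[0,0,4.83],"fingers":1},
    {"travel":[-24.1,17.8,0],"rot":[0,0,4.83],"fingers":1}
  ]
}}

```text
time: 8.12
tool_pos: [0.4527, -0.3388, 0.193]
tcp_rot: [0.978, 0.21, 0.001, 0.0]
contact_force: [0.5, -0.3, 0.3]
width: 0.088
grasp_force: 0.0
```

```bash
python3 - <<'E'
from cell import imaging,telemetry
import cv2,numpy as np,pickle
w=imaging.snapshot("wrist");t=imaging.snapshot("top");g=imaging.snapshot("scene")
pickle.dump({"wrist":w,"top":t,"scene":g},open("d1.pkl","wb"))
s=telemetry.state();print(s["tool_pos"],s["tcp_rot"],s["joints"][6]);print(w["world_to_cam"].round(3),w["vfov"])
a=cv2.resize(w["image"],(440,330));b=cv2.resize(t["image"][140:260,140:240],(360,432))
o=np.zeros((432,800,3),np.uint8);o[:330,:440]=a;o[:,440:]=b
cv2.imwrite("pics/w1.png",o[:,:,::-1])
E
```

```text
[ 0.45176673 -0.34008788  0.19267864] [9.77789200e-01 2.09589686e-01 1.38444844e-04 6.51891094e-04] -0.6649474453015587
[[ 0.41  -0.912  0.001 -0.494]
 [-0.881 -0.396  0.259  0.241]
 [-0.236 -0.107 -0.966  0.432]
 [ 0.     0.     0.     1.   ]] 62.868663417445184
```

View pics/w1.png

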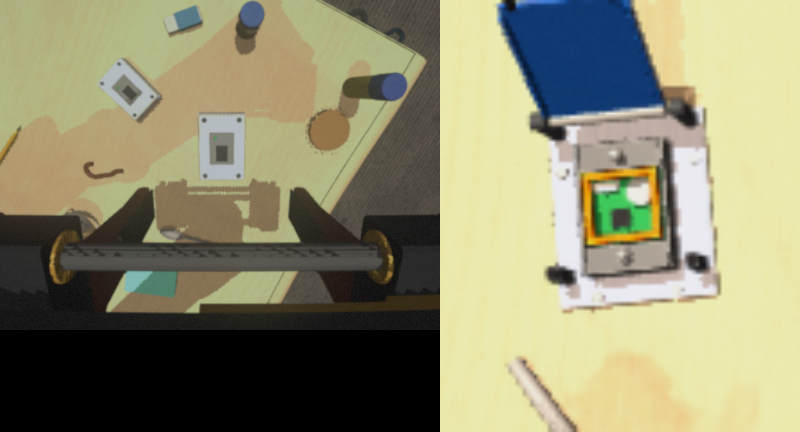

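The wrist view shows the white half at about (222,147) of 440 px, upright between the fingers. The top crop shows the cover leaning open, with the orange gasket at about (622,207) and the dowels at about (620,157) and (627,258).

```bash
python3 - <<'E'
from h import *
import pickle
d=pickle.load(open("d1.pkl","rb"));w,t=d["wrist"],d["top"]
def rect(s,m,z,x0,y0,n):
    c=biggest(m); p=np.array([onz(s,*(q[0]+[x0,y0]),z)[:2] for q in c],np.float32)
    r=cv2.minAreaRect(p*1000); print(n,r)
H=cv2.cvtColor(w["image"],cv2.COLOR_RGB2HSV)[130:240,235:325]; rect(w,(H[...,1]<40)&(H[...,2]>150),.03,235,130,"upper wrist")
H=cv2.cvtColor(t["image"],cv2.COLOR_RGB2HSV)
h=H[195:255,335:390]
h=H[170:230,165:215]; m=(h[...,0]>8)&(h[...,0]<22)&(h[...,1]>170)&(h[...,2]>130); print(m.sum()); rect(t,m,.036,165,170,"gasket")
for p in((190,183.6),(191.9,211.7)): print(onz(t,*p,.045).round(4))
u=np.array([.9926,.1213])
for c in ([.5069,.0575],[.5084,.0562]):
  print(c,[proj(t,[*(np.array(c)+k*u),.045]).round(1) for k in(.032,-.032)],proj(t,[*c,.036]).round(1))
g=d["scene"];o=np.zeros((560,800,3),np.uint8)
o[:]=0
a=cv2.resize(t["image"][175:220,170:215],None,fx=8,fy=8,interpolation=cv2.INTER_CUBIC);b=cv2.resize(g["image"][160:215,185:265],None,fx=5,fy=5,interpolation=cv2.INTER_CUBIC)
o[:360,:360]=a;o[:275,380:780]=b
cv2.imwrite("pics/n1.png",o[:400,:,::-1])
E
```

```text
upper wrist ((455.9556884765625, -337.4057922363281), (82.5324478149414, 56.4244270324707), 24.182083129882812)
129
gasket ((508.03924560546875, 58.03615951538086), (45.83006286621094, 47.96485900878906), 6.937817573547363)
[0.5368 0.0567 0.045 ]
[0.4728 0.0494 0.045 ]
[0.5069, 0.0575] [array([188. , 182.8]), array([190.1, 210.6])] [190.  197.1]
[0.5084, 0.0562] [array([188.6, 182.1]), array([190.7, 210. ])] [190.6 196.5]
```

View pics/n1.png

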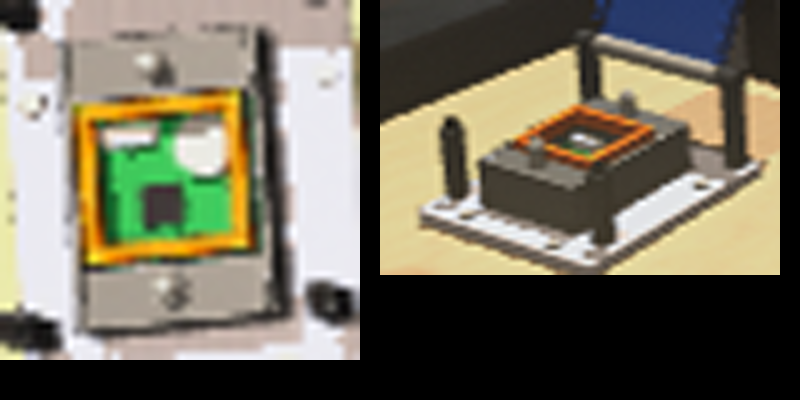

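>>> {"name": "apply_moves", "arguments": {
  "plan": [
    {"travel":[2.9,-0.9,25],"rot":[0,0,0],"fingers":1},
    {"travel":[0,0,25],"rot":[0,0,0],"fingers":1},
    {"travel":[0,0,25],"rot":[0,0,0],"fingers":1},
    {"travel":[0,0,25],"rot":[0,0,0],"fingers":1},
    {"travel":[0,0,25],"rot":[0,0,0],"fingers":1}
  ]
}}

```text
time: 8.68
tool_pos: [0.4567, -0.3339, 0.0665]
tcp_rot: [0.977, 0.213, 0.001, -0.0]
contact_force: [-0.8, -0.9, -0.3]
width: 0.088
grasp_force: 0.0
```

>>> {"name": "apply_moves", "arguments": {
  "plan": [
    {"travel":[0,0,15],"rot":[0,0,0],"fingers":1},
    {"travel":[0,0,14],"rot":[0,0,0],"fingers":1},
    {"travel":[0,0,12],"rot":[0,0,0],"fingers":1},
    {"travel":[0,0,10],"rot":[0,0,0],"fingers":1},
    {"travel":[0,0,9],"rot":[0,0,0],"fingers":1}
  ]
}}

```text
time: 9.1
tool_pos: [0.4559, -0.3348, 0.0064]
tcp_rot: [0.977, 0.213, 0.0, -0.0]
contact_force: [0.7, 0.0, 0.0]
width: 0.0876
grasp_force: 0.0
```

>>> {"name": "apply_moves", "arguments": {
  "plan": [
    {"travel":[0,0,0],"rot":[0,0,0],"fingers":0.6},
    {"travel":[0,0,0],"rot":[0,0,0],"fingers":0.6},
    {"travel":[0,0,0],"rot":[0,0,0],"fingers":0.5},
    {"travel":[0,0,0],"rot":[0,0,0],"fingers":0.5},
    {"travel":[0,0,0],"rot":[0,0,0],"fingers":0.5}
  ],
  "grip_force": 40
}}

```text
time: 9.52
tool_pos: [0.4557, -0.336, 0.0076]
tcp_rot: [0.977, 0.212, 0.001, 0.001]
contact_force: [1.7, -0.6, 0.6]
width: 0.058
grasp_force: 1.0
```

>>> {"name": "apply_moves", "arguments": {
  "plan": [
    {"travel":[0,0,0],"rot":[0,0,0],"fingers":0.4},
    {"travel":[0,0,0],"rot":[0,0,0],"fingers":0.4},
    {"travel":[0,0,0],"rot":[0,0,0],"fingers":0.4},
    {"travel":[0,0,-10],"rot":[0,0,0],"fingers":0.4},
    {"travel":[0,0,-20],"rot":[0,0,0],"fingers":0.4}
  ]
}}

```text
time: 9.93
tool_pos: [0.4532, -0.3342, 0.0355]
tcp_rot: [0.977, 0.212, -0.002, -0.002]
contact_force: [0.3, -0.1, -0.3]
width: 0.0577
grasp_force: 40.0
```

>>> {"name": "apply_moves", "arguments": {
  "plan": [
    {"travel":[0,0,-30],"rot":[0,0,0],"fingers":0.4},
    {"travel":[0,0,-35],"rot":[0,0,0],"fingers":0.4},
    {"travel":[0,0,-35],"rot":[0,0,0],"fingers":0.4},
    {"travel":[0,0,-20],"rot":[0,0,0],"fingers":0.4},
    {"travel":[0,0,0],"rot":[0,0,0],"fingers":0.4}
  ]
}}

```text
time: 10.35
tool_pos: [0.4574, -0.3369, 0.1621]
tcp_rot: [0.977, 0.212, 0.003, 0.003]
contact_force: [0.6, -0.1, -0.7]
width: 0.0578
grasp_force: 40.0
```

```bash
python3 - <<'E'
from cell import imaging,telemetry
from h import *
import pickle
w=imaging.snapshot("wrist");pickle.dump(w,open("d2.pkl","wb"))
s=telemetry.state();p=s["tool_pos"];q=s["tcp_rot"];psi=np.degrees(2*np.arctan2(q[1],q[0]));print(p,psi,s["grasp_force"],s["width"],s["joints"])
H=cv2.cvtColor(w["image"],cv2.COLOR_RGB2HSV)
m=(H[...,1]<40)&(H[...,2]>150);c=biggest(m);z=p[2]+.023
P=np.array([onz(w,*k[0],z)[:2] for k in c],np.float32)*1000;print(cv2.boundingRect(c),cv2.minAreaRect(P))
cv2.imwrite("pics/w2.png",w["image"][:,:,::-1])
rows(p*1000,psi,[508.3,56.7,150],7,15)
E
```

```text
[ 0.45615067 -0.33614654  0.15942201] 24.450925451627064 39.99871551990509 0.0579681027339789 [ 0.63868566  0.372734   -0.14219609  1.87672909  0.06669432  0.89204251
 -0.67958359]
(217, 186, 131, 82) ((478.5793762207031, -326.8254699707031), (36.8662223815918, 56.19766616821289), 24.776737213134766)
rotz 1.16
[np.float64(14.0), np.float64(-22.4), np.float64(0.6)]
[np.float64(13.5), np.float64(-22.7), np.float64(0.6)]
[np.float64(13.1), np.float64(-23.0), np.float64(0.6)]
[np.float64(12.6), np.float64(-23.2), np.float64(0.6)]
[np.float64(12.1), np.float64(-23.5), np.float64(0.6)]
[np.float64(11.7), np.float64(-23.7), np.float64(0.6)]
[np.float64(11.2), np.float64(-23.9), np.float64(0.6)]
[np.float64(10.7), np.float64(-24.2), np.float64(0.6)]
[np.float64(10.2), np.float64(-24.4), np.float64(0.6)]
[np.float64(9.7), np.float64(-24.6), np.float64(0.6)]
[np.float64(9.2), np.float64(-24.8), np.float64(0.6)]
[np.float64(8.7), np.float64(-24.9), np.float64(0.6)]
[np.float64(8.2), np.float64(-25.1), np.float64(0.6)]
[np.float64(7.7), np.float64(-25.3), np.float64(0.6)]
[np.float64(7.2), np.float64(-25.4), np.float64(0.6)]
```

View pics/w2.png

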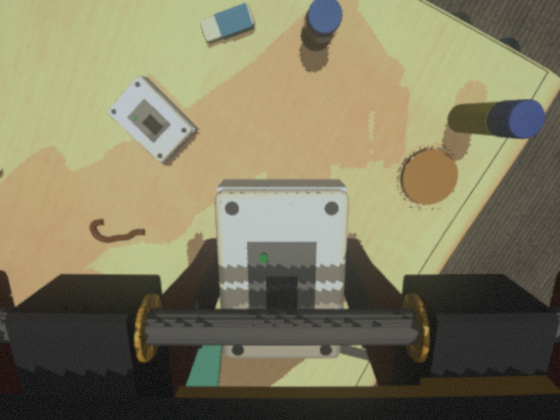

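The half is held. Its screws are at (232,208), (331,208), (238,350) and (326,350), and its far edge is at row 190. I'll compute its centre relative to the tool.

```bash
python3 - <<'E'
from h import *
import pickle
w=pickle.load(open("d2.pkl","rb"));p=np.array([.45615,-.33615]);y=np.radians(24.45);X=np.array([np.cos(y),np.sin(y)]);Y=np.array([np.sin(y),-np.cos(y)])
for q in((232,208),(331,208),(238,350),(326,350),(282,190),(282,181),(282,357)):
    for z in((.181,.183) if q[1] not in(181,) else (.153,)):
        d=onz(w,*q,z)[:2]-p;print(q,z,(d@X*1000).round(1),(d@Y*1000).round(1))
E
```

```text
(232, 208) 0.181 33.0 -20.5
(232, 208) 0.183 33.6 -20.2
(331, 208) 0.181 32.9 22.2
(331, 208) 0.183 33.5 21.9
(238, 350) 0.181 -38.6 -20.4
(238, 350) 0.183 -37.1 -20.1
(326, 350) 0.181 -38.8 22.5
(326, 350) 0.183 -37.3 22.2
(282, 190) 0.181 40.9 1.1
(282, 190) 0.183 41.3 1.1
(282, 181) 0.153 39.6 1.3
(282, 357) 0.181 -42.7 1.0
(282, 357) 0.183 -41.1 1.0
```

>>> {"name": "apply_moves", "arguments": {
  "plan": [
    {"travel":[14,-22.4,0],"rot":[0,0,1.16],"fingers":0.4},
    {"travel":[13.5,-22.7,0],"rot":[0,0,1.16],"fingers":0.4},
    {"travel":[13.1,-23,0],"rot":[0,0,1.16],"fingers":0.4},
    {"travel":[12.6,-23.2,0],"rot":[0,0,1.16],"fingers":0.4},
    {"travel":[12.1,-23.5,0],"rot":[0,0,1.16],"fingers":0.4}
  ]
}}

```text
time: 10.82
tool_pos: [0.4708, -0.2028, 0.1551]
tcp_rot: [0.987, 0.162, -0.002, -0.001]
contact_force: [0.1, 0.9, -0.6]
width: 0.058
grasp_force: 40.0
```

>>> {"name": "apply_moves", "arguments": {
  "plan": [
    {"travel":[11.7,-23.7,0],"rot":[0,0,1.16],"fingers":0.4},
    {"travel":[11.2,-23.9,0],"rot":[0,0,1.16],"fingers":0.4},
    {"travel":[10.7,-24.2,0],"rot":[0,0,1.16],"fingers":0.4},
    {"travel":[10.2,-24.4,0],"rot":[0,0,1.16],"fingers":0.4},
    {"travel":[9.7,-24.6,0],"rot":[0,0,1.16],"fingers":0.4}
  ]
}}

```text
time: 11.23
tool_pos: [0.4881, -0.0721, 0.1552]
tcp_rot: [0.994, 0.112, -0.002, -0.0]
contact_force: [-0.3, -0.6, -0.9]
width: 0.0576
grasp_force: 40.0
```

```bash
python3 - <<'E'
from cell import imaging,telemetry
from h import *
import pickle
w=imaging.snapshot("wrist");pickle.dump(w,open("d3.pkl","wb"))
s=telemetry.state();p=s["tool_pos"];q=s["tcp_rot"];psi=np.degrees(2*np.arctan2(q[1],q[0]));print(p,psi,s["contact_force"])
H=cv2.cvtColor(w["image"],cv2.COLOR_RGB2HSV)
m=(H[...,0]>5)&(H[...,0]<20)&(H[...,1]>180)&(H[...,2]>120);m[:,260:]=0;c=biggest(m)
P=np.array([onz(w,*k[0],.036)[:2] for k in c],np.float32)*1000;print(cv2.boundingRect(c),cv2.minAreaRect(P))
u=np.array([.9926,.1213])
for k in(-.032,.032):print(proj(w,[*(np.array([.508,.0567])+k*u),.045]))
x,y,_,_=cv2.boundingRect(c);x0=max(0,x-60);y0=max(0,y-80)
cv2.imwrite("pics/w3.png",cv2.resize(w["image"][y0:y0+200,x0:x0+200],None,fx=3,fy=3,interpolation=cv2.INTER_CUBIC)[:,:,::-1]);print(x0,y0)
E
```

```text
[ 0.48908867 -0.06591305  0.15536583] 13.113190714594584 [ 0.10762616  4.52448823 -1.09652365]
(104, 134, 50, 37) ((492.03955078125, 63.73511505126953), (47.56551742553711, 22.351682662963867), 63.868614196777344)
[128.68481315 185.01122049]
[127.77855307 103.32185814]
44 54
```

View pics/w3.png

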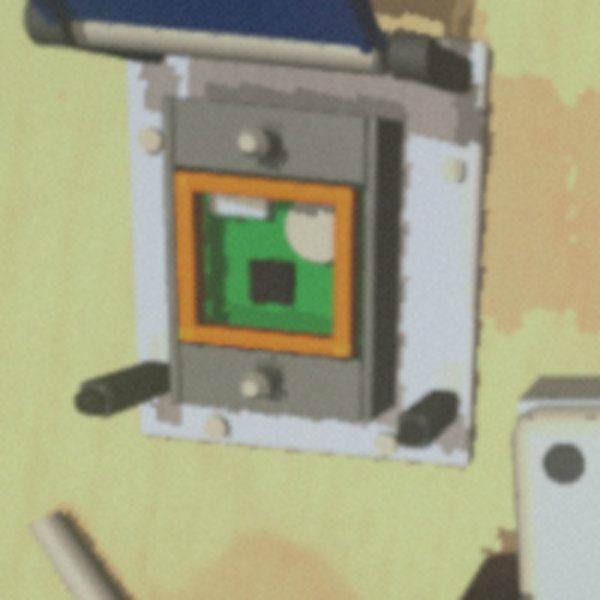

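The wrist view shows both dowel tips clearly, at crop (247,141) and (249,384), i.e. image (126.3,101) and (127,182).

```bash
python3 - <<'E'
from h import *
import pickle
w=pickle.load(open("d3.pkl","rb"))
a,b=[onz(w,*q,.045)[:2] for q in((126.3,101),(127,182))];d=a-b
print(a,b,(a+b)/2,np.linalg.norm(d),np.degrees(np.arctan2(d[1],d[0])))
# gasket outer corners (crop/3): 
C=[onz(w,44+x/3,54+y/3,.036)[:2] for x,y in((176,172),(357,186),(352,357),(179,342))];print(np.mean(C,0))
from cell import telemetry
s=telemetry.state();p=s["tool_pos"];q=s["tcp_rot"];print(p,2*np.degrees(np.arctan2(q[1],q[0])),s["contact_force"])
E
```

```text
[0.54122709 0.06189584] [0.47841982 0.05443605] [0.50982346 0.05816595] 0.06324872768727344 6.773437812762053
[0.50930672 0.05715563]
[ 0.48908867 -0.06591305  0.15536583] 13.113190714594584 [ 0.10762616  4.52448823 -1.09652365]
```

>>> {"name": "apply_moves", "arguments": {
  "plan": [
    {"travel":[6,-15,0],"rot":[0,0,1.2],"fingers":0.4},
    {"travel":[5,-25,0],"rot":[0,0,1.2],"fingers":0.4},
    {"travel":[5,-25,0],"rot":[0,0,1.2],"fingers":0.4},
    {"travel":[4,-20,0],"rot":[0,0,1.2],"fingers":0.4},
    {"travel":[3,-15,0],"rot":[0,0,1.2],"fingers":0.4}
  ]
}}

```text
time: 11.7
tool_pos: [0.4924, 0.031, 0.1553]
tcp_rot: [0.998, 0.06, -0.002, -0.0]
contact_force: [-0.1, 0.3, -1.4]
width: 0.0577
grasp_force: 40.0
```

>>> {"name": "apply_moves", "arguments": {
  "plan": [
    {"travel":[0,-10,0],"rot":[0,0,0],"fingers":0.4},
    {"travel":[0,-8,0],"rot":[0,0,0],"fingers":0.4},
    {"travel":[0,0,0],"rot":[0,0,0],"fingers":0.4},
    {"travel":[0,0,0],"rot":[0,0,0],"fingers":0.4},
    {"travel":[0,0,0],"rot":[0,0,0],"fingers":0.4}
  ]
}}

```text
time: 12.12
tool_pos: [0.4917, 0.0458, 0.1566]
tcp_rot: [0.998, 0.059, -0.0, 0.0]
contact_force: [-1.1, -0.5, -1.1]
width: 0.0579
grasp_force: 40.0
```

>>> {"name": "apply_moves", "arguments": {
  "plan": [
    {"travel":[0,0,0],"rot":[0,0,0],"fingers":0.4},
    {"travel":[0,0,0],"rot":[0,0,0],"fingers":0.4},
    {"travel":[0,0,0],"rot":[0,0,0],"fingers":0.4},
    {"travel":[0,0,0],"rot":[0,0,0],"fingers":0.4},
    {"travel":[0,0,0],"rot":[0,0,0],"fingers":0.4}
  ]
}}

```text
time: 12.53
tool_pos: [0.4919, 0.0468, 0.1569]
tcp_rot: [0.998, 0.06, 0.0, 0.0]
contact_force: [-0.5, 0.4, -0.3]
width: 0.0578
grasp_force: 40.0
```

```bash
python3 - <<'E'
from cell import telemetry
from h import *
s=telemetry.state();p=s["tool_pos"];q=s["tcp_rot"];psi=2*np.degrees(np.arctan2(q[1],q[0]));print(p,q,psi,s["contact_force"],s["joints"])
rows(p*1000,psi,[509.8,58.2,100],6.9,1)
E
```

```text
[0.49191278 0.04680799 0.15688611] [9.98216910e-01 5.96908500e-02 4.44592938e-05 2.36777622e-05] 6.844135954340228 [-0.51026478  0.36238626 -0.34195476] [ 0.01088641  0.27693332 -0.27081384  2.03096797  0.09797357  0.84561057
 -1.76651745]
rotz -0.06
[np.float64(19.1), np.float64(-9.2), np.float64(56.9)]
```

>>> {"name": "apply_moves", "arguments": {
  "plan": [
    {"travel":[7,-4,0],"rot":[0,0,0],"fingers":0.4},
    {"travel":[8,-4,10],"rot":[0,0,0],"fingers":0.4},
    {"travel":[4.1,-1.2,20],"rot":[0,0,0],"fingers":0.4},
    {"travel":[0,0,20],"rot":[0,0,0],"fingers":0.4},
    {"travel":[0,0,15],"rot":[0,0,0],"fingers":0.4}
  ]
}}

```text
time: 12.95
tool_pos: [0.5102, 0.0591, 0.0906]
tcp_rot: [0.998, 0.06, -0.0, -0.0]
contact_force: [0.9, 0.3, -0.6]
width: 0.0575
grasp_force: 40.0
```

>>> {"name": "apply_moves", "arguments": {
  "plan": [
    {"travel":[0,0,12],"rot":[0,0,0],"fingers":0.4},
    {"travel":[0,0,8],"rot":[0,0,0],"fingers":0.4},
    {"travel":[0,0,5],"rot":[0,0,0],"fingers":0.4},
    {"travel":[0,0,3],"rot":[0,0,0],"fingers":0.4},
    {"travel":[0,0,0],"rot":[0,0,0],"fingers":0.4}
  ]
}}

```text
time: 13.37
tool_pos: [0.5099, 0.0586, 0.0637]
tcp_rot: [0.998, 0.06, -0.0, -0.0]
contact_force: [-0.1, 0.2, -1.8]
width: 0.0578
grasp_force: 40.0
```

>>> {"name": "apply_moves", "arguments": {
  "plan": [
    {"travel":[0,0,0],"rot":[0,0,0],"fingers":0.4},
    {"travel":[0,0,0],"rot":[0,0,0],"fingers":0.4},
    {"travel":[0,0,0],"rot":[0,0,0],"fingers":0.4},
    {"travel":[0,0,0],"rot":[0,0,0],"fingers":0.4},
    {"travel":[0,0,0],"rot":[0,0,0],"fingers":0.4}
  ]
}}

```text
time: 13.78
tool_pos: [0.5099, 0.0584, 0.0642]
tcp_rot: [0.998, 0.06, 0.0, -0.0]
contact_force: [-0.4, -0.7, -1.2]
width: 0.0579
grasp_force: 40.0
```

```bash
python3 - <<'E'
from cell import telemetry,imaging
from h import *
s=telemetry.state();p=s["tool_pos"];q=s["tcp_rot"];psi=2*np.degrees(np.arctan2(q[1],q[0]));print(p,q,psi,s["contact_force"])
a=imaging.snapshot("scene")["image"][100:240,150:310];b=imaging.snapshot("top")["image"][130:270,120:280]
cv2.imwrite("pics/p1.png",cv2.resize(np.hstack([a,b]),None,fx=2.5,fy=2.5,interpolation=cv2.INTER_CUBIC)[:,:,::-1])
E
```

```text
[0.50994347 0.05842798 0.06420567] [ 9.98210521e-01  5.97966809e-02  3.34994819e-04 -6.87030768e-06] 6.856285353852405 [-0.39273821 -0.72794923 -1.15419744]
```

View pics/p1.png

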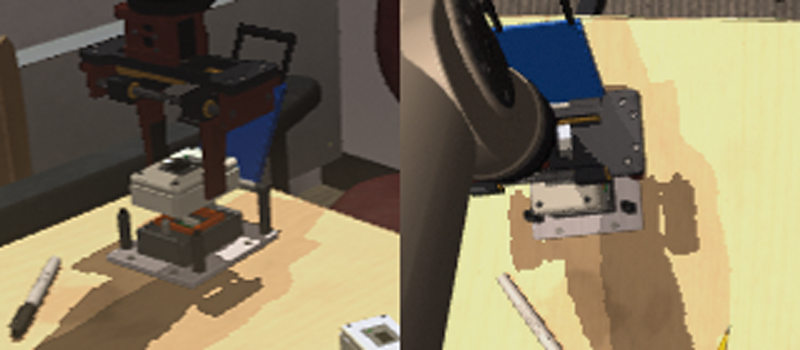

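The half is level above the dowels, the cover is open, and the fingers clear the posts. Lowering slowly.

>>> {"name": "apply_moves", "arguments": {
  "plan": [
    {"travel":[0,0,3],"rot":[0,0,0],"fingers":0.4},
    {"travel":[0,0,3],"rot":[0,0,0],"fingers":0.4},
    {"travel":[0,0,3],"rot":[0,0,0],"fingers":0.4},
    {"travel":[0,0,3],"rot":[0,0,0],"fingers":0.4},
    {"travel":[0,0,2],"rot":[0,0,0],"fingers":0.4}
  ]
}}

```text
time: 14.3
tool_pos: [0.5099, 0.0584, 0.0494]
tcp_rot: [0.998, 0.06, 0.0, -0.0]
contact_force: [0.4, -0.8, 4.1]
width: 0.0577
grasp_force: 40.0
```

>>> {"name": "apply_moves", "arguments": {
  "plan": [
    {"travel":[0,0,1],"rot":[0,0,0],"fingers":0.4},
    {"travel":[0,0,1],"rot":[0,0,0],"fingers":0.4},
    {"travel":[0,0,0],"rot":[0,0,0],"fingers":0.4},
    {"travel":[0,0,0],"rot":[0,0,0],"fingers":0.4},
    {"travel":[0,0,0],"rot":[0,0,0],"fingers":0.4}
  ]
}}

```text
time: 14.72
tool_pos: [0.5102, 0.0585, 0.048]
tcp_rot: [0.998, 0.06, 0.0, -0.0]
contact_force: [2.9, 0.1, -2.6]
width: 0.0579
grasp_force: 40.0
```

>>> {"name": "apply_moves", "arguments": {
  "plan": [
    {"travel":[0.4,0,1.5],"rot":[0,0,0],"fingers":0.4},
    {"travel":[0,0,1.5],"rot":[0,0,0],"fingers":0.4},
    {"travel":[0,0,1.5],"rot":[0,0,0],"fingers":0.4},
    {"travel":[0,0,1],"rot":[0,0,0],"fingers":0.4},
    {"travel":[0,0,0],"rot":[0,0,0],"fingers":0.4}
  ]
}}

```text
time: 15.13
tool_pos: [0.5103, 0.0585, 0.0424]
tcp_rot: [0.998, 0.06, 0.0, 0.0]
contact_force: [-0.1, -1.1, 2.0]
width: 0.0576
grasp_force: 40.0
```

>>> {"name": "apply_moves", "arguments": {
  "plan": [
    {"travel":[0,0,1],"rot":[0,0,0],"fingers":0.4},
    {"travel":[0,0,1],"rot":[0,0,0],"fingers":0.4},
    {"travel":[0,0,0],"rot":[0,0,0],"fingers":0.4},
    {"travel":[0,0,0],"rot":[0,0,0],"fingers":0.4},
    {"travel":[0,0,0],"rot":[0,0,0],"fingers":0.4}
  ]
}}

```text
time: 15.55
tool_pos: [0.5103, 0.0585, 0.0406]
tcp_rot: [0.998, 0.06, 0.0, 0.0]
contact_force: [1.0, -0.3, 5.0]
width: 0.0578
grasp_force: 40.0
```

>>> {"name": "apply_moves", "arguments": {
  "plan": [
    {"travel":[0,0,0.8],"rot":[0,0,0],"fingers":0.4},
    {"travel":[0,0,0.7],"rot":[0,0,0],"fingers":0.4},
    {"travel":[0,0,0],"rot":[0,0,0],"fingers":0.4},
    {"travel":[0,0,0],"rot":[0,0,0],"fingers":0.4},
    {"travel":[0,0,0],"rot":[0,0,0],"fingers":0.4}
  ]
}}

```text
time: 15.97
tool_pos: [0.5103, 0.0585, 0.0396]
tcp_rot: [0.998, 0.06, 0.0, 0.0]
contact_force: [-2.7, -0.8, 10.5]
width: 0.0579
grasp_force: 40.0
```

>>> {"name": "apply_moves", "arguments": {
  "plan": [
    {"travel":[0,0,0.7],"rot":[0,0,0],"fingers":0.4},
    {"travel":[0,0,0.5],"rot":[0,0,0],"fingers":0.4},
    {"travel":[0,0,0],"rot":[0,0,0],"fingers":0.4},
    {"travel":[0,0,0],"rot":[0,0,0],"fingers":0.4},
    {"travel":[0,0,0],"rot":[0,0,0],"fingers":0.4}
  ]
}}

```text
time: 16.38
tool_pos: [0.5103, 0.0585, 0.0395]
tcp_rot: [0.998, 0.06, 0.0, 0.0]
contact_force: [-6.0, -1.4, 24.6]
width: 0.0574
grasp_force: 40.0
```

>>> {"name": "apply_moves", "arguments": {
  "plan": [
    {"travel":[-0.3,0,0],"rot":[0,0,0],"fingers":0.4},
    {"travel":[0,0,0],"rot":[0,0,0],"fingers":0.4},
    {"travel":[0,0,0],"rot":[0,0,0],"fingers":0.4},
    {"travel":[0,0,0],"rot":[0,0,0],"fingers":0.4},
    {"travel":[0,0,0],"rot":[0,0,0],"fingers":0.4}
  ]
}}

```text
time: 16.8
tool_pos: [0.5104, 0.0585, 0.0396]
tcp_rot: [0.998, 0.06, 0.001, 0.0]
contact_force: [-5.0, -0.9, 22.5]
width: 0.0577
grasp_force: 40.0
```

>>> {"name": "apply_moves", "arguments": {
  "plan": [
    {"travel":[0,0,0],"rot":[0,0,0],"fingers":0.4},
    {"travel":[0,0,0],"rot":[0,0,0],"fingers":0.4},
    {"travel":[0,0,0],"rot":[0,0,0],"fingers":0.4},
    {"travel":[0,0,0],"rot":[0,0,0],"fingers":0.4},
    {"travel":[0,0,0],"rot":[0,0,0],"fingers":0.4}
  ]
}}

```text
time: 17.22
tool_pos: [0.5104, 0.0585, 0.0396]
tcp_rot: [0.998, 0.06, 0.001, 0.0]
contact_force: [-4.6, -1.2, 23.6]
width: 0.0577
grasp_force: 40.0
```

```bash
python3 - <<'E'
from cell import telemetry,imaging
from h import *
s=telemetry.state();print(s["tool_pos"],s["tcp_rot"],s["contact_force"],s["wrist_torque"],s["grasp_force"])
a=imaging.snapshot("scene")["image"][130:220,170:280]
cv2.imwrite("pics/p2.png",cv2.resize(a,None,fx=6,fy=6,interpolation=cv2.INTER_CUBIC)[:,:,::-1])
E
```

```text
[0.51036555 0.05848176 0.03955979] [9.98208910e-01 5.98207992e-02 5.96001355e-04 2.97929397e-04] [-4.56268535 -1.16316425 23.56390709] [-0.47784348  1.05339933 -0.03774306] 39.99614506959915
```

View pics/p2.png

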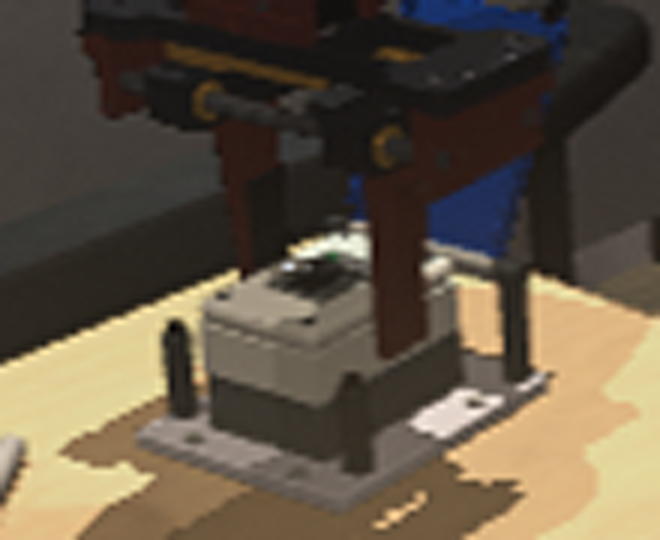

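The halves meet with no gap and no orange showing along the seam at about (300,395). The cover is open and the half is held with a steady 23 N push. Handing in.

```bash
python3 -c "
from cell import job
print(job.close_job())"
```

```text
the job is handed in; nothing more can be done
None
```

I handed the job in at about 17 s. The dust cover is resting on its open stop. The upper half sits on both dowels with no visible gap, still gripped at 40 N and pressed down with about 23 N. No pass/fail verdict came back.

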